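# Lock the balm tins into the packing tray

### The job

Lift the timer off the packing tray and stand it upright, wholly on the round cork mat. Only then swing the tray's keeper bar shut by its red knob until it snaps home in its catch, so that the four tins are locked in. Leave the tins standing in their places.

Things in the scene. Friction and masses are not known exactly. Their poses are not given: they have to be found in the camera images.
- tray: Packing tray, fixed: aluminium plate, its top 8 mm over the table, open at the front, 28 mm high fences round the four tins at its rear. Origin on the table, midway under the shut keeper bar; +x to the rear (away from the robot), +y left along the shut bar, z up. The plate spans x -110..165, y -105..105 mm. The shelf's uprights, 18 mm wide, stand at x 150, y +-94 mm.
- shelf_edge (a point): Middle of the front edge of the tray's blue shelf (bamboo lids on top), on its underside, 230 mm over the table. The shelf spans tray x -15..167, y +-103 mm, so it stands right above the shut bar's knob: there the gripper must come in under this edge, leaning back to the robot by 20 to 50 degrees.
- catch (a point): Top of the grey catch block with a spring ball that takes the bar's end, 22 mm over the table, at tray (-4, 78 mm). The block spans tray x -19..13, y 67..89 mm; the stop at its rear is 38 mm high.
- keeper (a joint): Angle of the steel keeper bar, rad: 0 shut on its stop, 1.05 to 1.25 at the start, at most 1.4. Bar 12 x 12 mm, 178 mm long, swings level 30 to 43 mm over the table. In the tray's frame it points from the hinge along (-sin a, cos a); shutting is clockwise from above. Stays where left. From 0.10 rad a spring ball resists (6 N at the knob), then it snaps home.
- keeper_knob (a point): Grip point on the axis of the bar's upright red knob: a cylinder of 18 mm diameter, 50 to 90 mm over the table, this point 75 mm over the table and 145 mm from the hinge axis. Turns with the bar.
- keeper_hinge (a point): Point on the keeper bar's upright hinge axis, 36 mm over the table; in the tray's frame at (0, -90 mm).
- timer: White round dial timer with a fixed red grip on top, standing on the front of the tray in the keeper bar's path. Body 64 mm diameter and 22 mm high, dial 54 mm diameter up to 27 mm, red grip 8 x 40 mm (long along its y) up to 38 mm. 110 g. Origin at the centre of its underside, z up.
- mat: Round cork mat lying fixed on the free left part of the table, 140 mm diameter, 5 mm thick. Origin at the centre of its underside.
- tin_a: Filled open balm tin, bamboo sleeve 70 mm diameter and 24 mm high, whole tin 31 mm high, standing loose on the tray, front left seen from the robot. Origin at the centre of its underside, z up.
- tin_b: Filled open balm tin, bamboo sleeve 70 mm diameter and 24 mm high, whole tin 31 mm high, standing loose on the tray, front right seen from the robot. Origin at the centre of its underside, z up.
- tin_c: Filled open balm tin, bamboo sleeve 70 mm diameter and 24 mm high, whole tin 31 mm high, standing loose on the tray, rear left seen from the robot. Origin at the centre of its underside, z up.
- tin_d: Filled open balm tin, bamboo sleeve 70 mm diameter and 24 mm high, whole tin 31 mm high, standing loose on the tray, rear right seen from the robot. Origin at the centre of its underside, z up.
Not all that is in view belongs to the job. Of the things shaped like the mat, the cork one is meant. What is shaped like the tin_b but orange is not meant.

How it is judged (in metres and radians):
On the way, in this order (a step that is already met when the one before it is completed fails the run):
1. the timer stands upright on the cork mat, let go, with the keeper bar still open (horizontal distance between timer and mat below 0.04 m and height (world z) of timer between 0.002 and 0.012 m and angle between timer's own z axis and vertical below 0.15 rad and linear speed of timer below 0.03 m/s and contact force between the fingers and timer below 0.1 N and value of joint keeper above 0.8 rad), for 0.2 s.
2. the keeper bar is shut in its catch (value of joint keeper below 0.03 rad), for 0.2 s.
At the end, for the whole second after the job is handed in: The keeper bar is within 0.03 rad of fully shut, the timer stands upright, at rest and let go, on the cork mat (its centre within 40 mm of the mat's centre), and the four tins stand upright within 20 mm of where they were (horizontal distance between timer and mat below 0.04 m and height (world z) of timer between 0.002 and 0.012 m and angle between each of timer, tin_a, tin_b, tin_c, tin_d's own z axis and vertical below 0.15 rad and linear speed of timer below 0.03 m/s and contact force between the fingers and timer below 0.1 N and value of joint keeper below 0.03 rad and distance of each of tin_a, tin_b, tin_c, tin_d from where it was at the start of the episode below 0.02 m); the robot touches nothing.
It fails at once if the bar is swung in (under 0.8 rad) while the timer is not yet on the mat (value of joint keeper below 0.8 rad and horizontal distance between timer and mat above 0.1 m).
It fails at once if the timer is tipped over (angle between timer's own z axis and vertical above 0.8 rad).
It fails at once if a tin in the tray is knocked over (angle between any of tin_a, tin_b, tin_c, tin_d's own z axis and vertical above 0.5 rad).
It also fails if it takes over 58 s, if anything falls off the work surface, if the arm or the gripper's body presses on something with over 40 N, if the wrist force passes 120 N, or if a joint passes its speed limit or range.

### The arm

A 6-joint arm with a two-finger parallel gripper is mounted at the origin on a cart in front of the work surface, level with it; the furniture and walls round the work are solid. World frame = base frame: x ahead of the robot, y to its left, z up, the work surface at z = 0. Lengths are in m, angles in degrees, forces in N, time in s.
With the tool pointing down it reaches from about 0.425 to 0.95 m from the base axis. Payload 3.5 kg.
Tool frame: the origin (TCP) lies at the very end of the fingers, on their centre line; the grasp point (between the pads) lies 19 mm behind it; z points along the fingers, y is the line along which they close (so a half turn about z gives the same grasp; the last joint's range is limited). The gripper opens to 85 mm and grips with 20 to 120 N. Pads are 22 mm wide; open, the fingers measure 114 mm over their backs; the gripper's body (76 mm by 85 mm) begins 54 mm behind the grasp point. The pads swing forward as they close: fully open they stand 13 mm farther back than shut.
Start: joints at [-82.735, 16.404, 90.338, -0, 73.258, -8.594], TCP at [0.184, -0.649, 0.231] pointing down, gripper open.
Joint ranges: [-158.93, 158.93], [-51.34, 127.21], [12.03, 142.37], [-87.48, 267.48], [13.55, 161.25], [-162.69, 162.69]. Speed limits (degrees/s): [159.86, 159.86, 180, 180, 180, 180].

### API

Orientations are given as [roll, pitch, yaw] about the fixed x, y, z axes, in that order (R = Rz(yaw) Ry(pitch) Rx(roll)).
In Python, from bench import env, vision gives the robot as it stands.
- The arm moves only by the tool jog_arm, never from a script. Its argument "increments" is a list of rows, each a list of 3 entries, a list of its own where there are three numbers: the closure, from 0 (fully open) to 1 (shut), then the shift along the tool's x, y, z as a fraction of full scale, then the turn about the tool's z as a fraction of full scale. A call has 1 to 10 rows; each row is the pose to reach, as a shift and turn from the pose commanded when the call began, along the tool's axes at that moment; what a row does not reach only later rows make up. Full scale, the value 1, is 0.3 m for a shift and pi/2 rad for a turn. A row lasts 1/12 s, in which the tool goes at most 41.7 mm and 7.16 degrees, less where a joint would pass 70% of its speed; a pose out of reach is approached as far as the arm can. A call with a number of a shift or a turn outside -1 to 1 is refused whole. A call with a gripper value outside its range is refused whole. The fingers move at their own pace and stop on an object; "squeeze" is the grip in N (left out, the last holds). Time passes only in rows, so rows that repeat a pose let the fingers close. It gives the time, the measured TCP pose, the force, the opening and the grip force at its end, in the units of the state.
- env.read_state(): the state, without advancing time (a new reading comes with each control period).
- vision.get_image(name): name is "scene" or "top" or "wrist"; returns a dict with "img" (420x560x3 uint8, red, green, blue), "depth" (420x560 float32, m along the optical axis (not along the pixel's ray), 0 where there is no reading), "camera_matrix" (3x3 intrinsics, pixels), "position" and "rotation" of the camera in the world. Camera axes: x right, y down, z forward; pixel columns grow to the right and rows downward; lengths in m; the calibration is good to about 2 mm. A picture is of the moment at which its call begins.
- env.close_job(): hands the job in; it is judged then, once.
The state is a dict: "clock": time; "qpos": joint angles; "qd": joint speeds; "joint_torque": joint torques, N m; "position": TCP position; "tcp_rot": TCP orientation; "ft_force": force on the tool from outside, world axes, zero at the start; "torque": the same for the moment, N m; "finger_gap": finger opening in m; "finger_force": force on a finger pad.
Only numpy, scipy, OpenCV 4.12 (cv2) and the standard library are available. Lean on these libraries where they do the work, as an engineer would, in place of code of your own. Each camera call takes 0.05 s, during which the arm holds its last target. There are 200 camera calls.

## Working session

There is one attempt and no reset: what is moved stays moved. The work goes in short steps, Python scripts to look and compute and a tool call to move; the robot and the scene stay as the last step left them, time stands still between calls to the robot, and variables do not carry over. Pictures are saved under pics/ and viewed, at most 10 in all, crops included, and the job is handed in when it is done.

Besides the shell and the picture viewer there is one more tool, called after ">>>" by a JSON object that holds its "api" and its "payload", one argument or row to a line. jog_arm: Moves the arm, as the interface text tells. Shift numbers are shares of 0.3 m and turn numbers shares of pi/2 rad, none past 1 either way. Its arguments: {"type":"object","properties":{"increments":{"type":"array","items":{"type":"array"}},"squeeze":{"type":"number"}},"required":["increments"]}

```bash
ls; mkdir -p pics
python3 - <<'E'
from bench import env, vision
import cv2,pickle,numpy as np
print(env.read_state())
d={}
for n in ("scene","top","wrist"):
    d[n]=vision.get_image(n); cv2.imwrite(f"pics/{n}0.png",d[n]["img"][:,:,::-1])
    print(n,d[n]["camera_matrix"].tolist(),np.round(d[n]["position"],4),np.round(d[n]["rotation"],4).tolist())
pickle.dump(d,open("v0.pkl","wb"))
E
```

```text
pics
{'clock': 0.0, 'qpos': array([-8.27352385e+01,  1.64548879e+01,  9.04248592e+01, -8.53046077e-04,
        7.32573600e+01, -8.59421142e+00]), 'qd': array([ 0.00135094, -0.00159898,  0.07822457, -0.03756352,  0.05615308,
       -0.05418316]), 'joint_torque': array([ 1.18201110e-04, -4.05977154e+01, -2.92625499e+01, -2.38848770e-04,
        5.78609193e-03, -9.22431497e-06]), 'position': array([ 0.1843989 , -0.64862969,  0.22991095]), 'tcp_rot': array([-1.79864310e+02, -1.96815177e-02,  1.58591963e+01]), 'ft_force': array([-0.44916978, -0.85117312,  0.32221331]), 'torque': array([-0.00415805, -0.05283764,  0.02045948]), 'finger_force': 0.0, 'finger_gap': 0.08520115740042228}
scene [[525.1416017144414, 0.0, 281.1639785580843], [0.0, 525.1416017144414, 208.999012694355], [0.0, 0.0, 1.0]] [ 0.0275 -1.233   0.9706] [-122.6523, 1.3273, -24.8908]
top [[454.95487591675453, 0.0, 276.20628587874444], [0.0, 454.95487591675453, 210.27214872822327], [0.0, 0.0, 1.0]] [-0.0118 -0.0474  1.5256] [-157.3296, -0.622, -88.8278]
wrist [[359.89080356304765, 0.0, 280.6671164843202], [0.0, 359.89080356304765, 210.1585816701531], [0.0, 0.0, 1.0]] [ 0.2573 -0.6287  0.3721] [162.7162, 0.1545, -74.1233]
```

View pics/scene0.png

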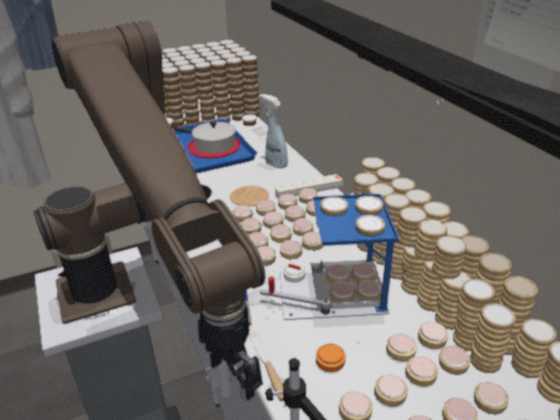

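View pics/top0.png

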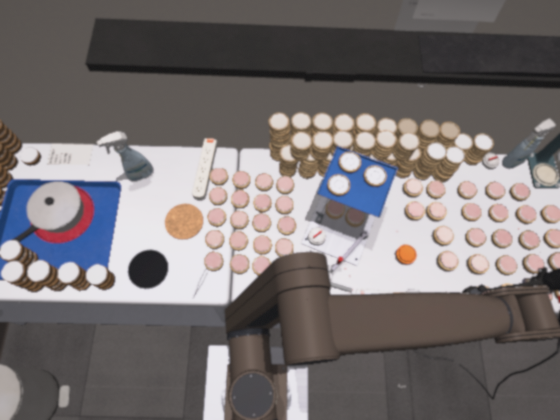

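The scene view shows the timer at about (293,270), the red knob at (271,285) and the hinge end of the bar near (325,305). The blue shelf is at (355,218) and the cork mat at (250,196). In the top view the timer is at (317,236), the knob at (340,262), the shelf at (357,178) and the cork mat at (184,222); the black disc at (148,268) is a decoy. I'll enlarge the tray region next.

```bash
cat > h.py <<'E'
import numpy as np, cv2
from scipy.spatial.transform import Rotation as Ro
def rot(v): return Ro.from_euler('xyz',v['rotation'],degrees=True).as_matrix()
def ray(v,p):
    d=rot(v)@np.linalg.inv(v['camera_matrix'])@np.array([p[0],p[1],1.]); return np.array(v['position']),d
def plane(v,p,z):
    o,d=ray(v,p); return o+d*(z-o[2])/d[2]
def tri(v1,p1,v2,p2):
    o1,d1=ray(v1,p1);o2,d2=ray(v2,p2);d1/=np.linalg.norm(d1);d2/=np.linalg.norm(d2)
    s=np.linalg.lstsq(np.c_[d1,-d2],o2-o1,rcond=None)[0]
    a,b=o1+s[0]*d1,o2+s[1]*d2; return (a+b)/2,np.linalg.norm(a-b)
def proj(v,P):
    q=v['camera_matrix']@(rot(v).T@(np.array(P)-v['position'])); return q[:2]/q[2]
def blobs(v,lo,hi,roi=None,amin=8):
    h=cv2.cvtColor(v['img'],cv2.COLOR_RGB2HSV); h[...,0]=(h[...,0].astype(int)+90)%180  # red -> 90
    m=cv2.inRange(h,np.array(lo),np.array(hi))
    if roi: k=np.zeros_like(m);k[roi[1]:roi[3],roi[0]:roi[2]]=255;m&=k
    n,l,s,c=cv2.connectedComponentsWithStats(m)
    return [(np.round(c[i],2).tolist(),s[i].tolist()) for i in range(1,n) if s[i,4]>=amin],l
E
python3 - <<'E'
import pickle,cv2,numpy as np
from h import *
d=pickle.load(open('v0.pkl','rb'))
a=cv2.resize(d['top']['img'][140:300,290:410],None,fx=3.3,fy=3.3,interpolation=cv2.INTER_CUBIC)
b=cv2.resize(d['scene']['img'][190:330,250:410],None,fx=2.5,fy=3.3*160/140,interpolation=cv2.INTER_CUBIC)
b=cv2.resize(b,(400,a.shape[0]))
cv2.imwrite('pics/crop.png',np.hstack([a,b])[:,:,::-1])
for n,roi in(('top',(290,220,380,285)),('scene',(255,255,340,320))):
    print(n,'red',blobs(d[n],(80,120,90),(97,255,255),roi)[0])
for n,roi in(('top',(150,190,215,250)),('scene',(220,175,280,215))):
    print(n,'cork',blobs(d[n],(97,110,80),(112,255,255),roi,40)[0])
for n,roi in(('top',(300,140,405,220)),('scene',(300,190,405,250))):
    B,l=blobs(d[n],(10,120,60),(40,255,255),roi,100); print(n,'blue',B)
E
```

```text
top red [([339.8, 259.33], [338, 257, 5, 5, 15])]
scene red [([294.21, 266.32], [289, 265, 11, 4, 19]), ([271.14, 283.83], [269, 277, 5, 16, 58])]
top cork [([183.64, 221.24], [167, 205, 35, 33, 887])]
scene cork []
top blue [([359.08, 186.63], [318, 148, 78, 68, 1917])]
scene blue [([351.26, 226.57], [314, 195, 84, 55, 1940])]
```

View pics/crop.png

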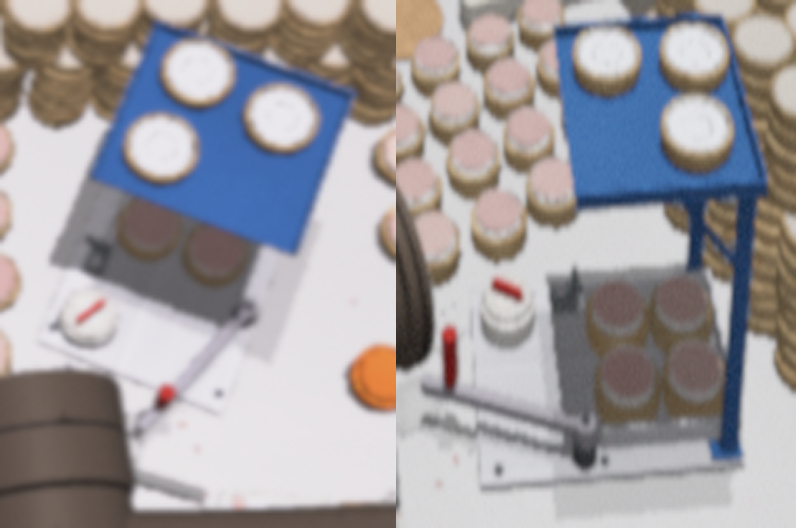

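The crop shows the timer with its grip slanted, the bar running from the hinge at top (364,234) down-left to the knob at (340,259), and the catch near (319,217). The shelf's front corners are near (317,195) and (380,216). Next I triangulate these.

Run:
```python
import pickle
from h import *
d=pickle.load(open('v0.pkl','rb'));T,S=d['top'],d['scene']
def f(n,a,b):
    p,e=tri(T,a,S,b);print(n,np.round(p,4),'gap',round(e,4));return p
B,l=blobs(T,(80,60,90),(100,255,255),(305,225,330,245),4);print(B)
tg=max(B,key=lambda b:b[1][4])[0]
B2,_=blobs(S,(80,60,90),(100,255,255),(280,258,305,280),4);print(B2)
f('timergrip',tg,max(B2,key=lambda b:b[1][4])[0])
f('hingetop',(364.2,234.5),(324.8,303.5))
f('catch',(319.4,217.3),(317.6,265.6))
L=f('shelfL',(317.3,195.2),(314.8,198)); R=f('shelfR',(380.3,215.8),(321.6,241.7))
f('knobtop',(340.5,258),(271,278))
# top: shelf corners rear
B,_=blobs(S,(95,60,80),(115,255,255),(220,180,280,212),40);print('cork',B)
f('mat',(183.64,221.24),max(B,key=lambda b:b[1][4])[0])
print('mat plane',plane(T,(183.64,221.24),.005),'edges',plane(T,(167,221),.005)-plane(T,(202,221),.005))
c=L-R;print('tray yaw',np.degrees(np.arctan2(-c[0],c[1])),np.linalg.norm(c))
# depth-based checks
for n,p in(('mat',(184,222)),('timer',(313,236)),('shelf',(355,200))):
    z=T['depth'][p[1],p[0]];o,dd=ray(T,p);print(n,o+dd*z)
```

```text
[([316.79, 233.89], [313, 231, 8, 7, 19])]
[([294.23, 266.15], [289, 264, 11, 6, 39])]
timergrip [ 0.5251 -0.1935  0.0405] gap 0.0028
hingetop [ 0.53   -0.3595  0.0353] gap 0.0052
catch [ 0.5932 -0.2051  0.0263] gap 0.0031
shelfL [ 0.5895 -0.1792  0.2352] gap 0.0146
shelfR [ 0.514  -0.3678  0.2437] gap 0.0008
knobtop [ 0.4245 -0.2652  0.0899] gap 0.0014
cork [([248.76, 195.37], [231, 186, 37, 20, 563])]
mat [0.5754 0.2796 0.0033] gap 0.0036
mat plane [0.572856   0.27936128 0.005     ] edges [-0.00308595  0.12493177  0.        ]
tray yaw -21.82153643286826 0.2034327111037557
mat [0.5696559  0.2776095  0.00584314]
timer [ 0.51373121 -0.17956258  0.04565649]
shelf [ 0.56866188 -0.29480351  0.23416056]
```

```bash
cat >> h.py <<'E'
def goto(st,pos,yaw):
    R=Ro.from_euler('xyz',st['tcp_rot'],degrees=True).as_matrix()
    s=R.T@(np.array(pos)-st['position'])/.3
    t=((yaw-st['tcp_rot'][2]+180)%360-180); print('shift',np.round(s,4),'turn',np.round(-t/90,4))
E
python3 - <<'E'
from bench import env
from h import *
import pickle
w=pickle.load(open('v0.pkl','rb'))['wrist']; print('optical axis',rot(w)[:,2])
st=env.read_state()
goto(st,(0.43,-0.24,0.23),131); goto(st,(.45,-.17,.23),131)
E
```

```text
optical axis [-0.28647617 -0.07880161 -0.9548412 ]
shift [ 1.1599 -1.087   0.003 ] turn -1.2793
shift [ 1.2878 -1.2932  0.0035] turn -1.2793
```

>>> {"api": "jog_arm", "payload": {
  "increments": [
    [0, [0.6, -0.55, 0], -0.64],
    [0, [0.6, -0.55, 0], -0.64],
    [0, [0.6, -0.55, 0], -0.64],
    [0, [0.6, -0.55, 0], -0.64],
    [0, [0.6, -0.55, 0], -0.64],
    [0, [0.6, -0.55, 0], -0.64],
    [0, [0.6, -0.55, 0], -0.64],
    [0, [0.6, -0.55, 0], -0.64],
    [0, [0.6, -0.55, 0], -0.64],
    [0, [0.6, -0.55, 0], -0.64]
  ]
}}

```text
clock: 0.98
position: [0.3126, -0.4412, 0.2312]
tcp_rot: [-180.0, -0.0, 73.3]
ft_force: [0.0, -0.8, -0.7]
finger_gap: 0.0852
finger_force: 0.0
```

Run:
```python
from bench import env
from h import *
st=env.read_state();print(st['position'],st['tcp_rot'])
goto(st,(.45,-.17,.23),131)
```

```text
[ 0.31256256 -0.44115923  0.23115203] [-1.79986756e+02 -1.31385422e-02  7.33065990e+01]
shift [0.9974 0.1792 0.004 ] turn -0.641
```

>>> {"api": "jog_arm", "payload": {
  "increments": [
    [0, [0.99, 0.18, 0], -0.64],
    [0, [0.99, 0.18, 0], -0.64],
    [0, [0.99, 0.18, 0], -0.64],
    [0, [0.99, 0.18, 0], -0.64],
    [0, [0.99, 0.18, 0], -0.64],
    [0, [0.99, 0.18, 0], -0.64],
    [0, [0.99, 0.18, 0], -0.64],
    [0, [0.99, 0.18, 0], -0.64],
    [0, [0.99, 0.18, 0], -0.64],
    [0, [0.99, 0.18, 0], -0.64]
  ]
}}

```text
clock: 1.82
position: [0.4489, -0.1721, 0.2312]
tcp_rot: [-180.0, -0.0, 130.9]
ft_force: [0.2, -0.3, 0.2]
finger_gap: 0.0852
finger_force: 0.0
```

Run:
```python
from bench import env,vision
from h import *
import pickle
st=env.read_state();print(st['position'],st['tcp_rot'],st['qpos'])
w=vision.get_image('wrist');pickle.dump(w,open('w1.pkl','wb'));cv2.imwrite('pics/w1.png',w['img'][:,:,::-1])
B,l=blobs(w,(80,120,80),(98,255,255));
for b in B:
    print(b,plane(w,b[0],.046))
```

```text
[ 0.44893019 -0.1720804   0.2312121 ] [-1.79968291e+02 -1.97399305e-03  1.30874211e+02] [-3.30711258e+01 -8.77250538e+00  1.16889842e+02 -3.14855481e-02
  7.18933325e+01 -7.39355493e+01]
([323.76, 244.96], [320, 226, 9, 38, 244]) [ 0.52090744 -0.1913112   0.046     ]
([188.76, 253.81], [179, 245, 20, 19, 285]) [ 0.42639383 -0.28570064  0.046     ]
```

View pics/w1.png

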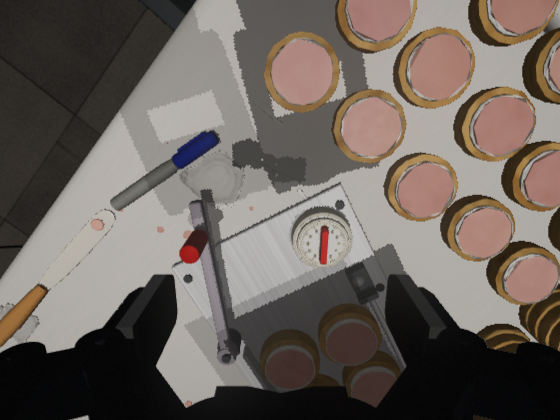

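The wrist view shows the timer's red grip at (324,245), upright in the image, and the knob at (190,247). The bar runs to the hinge at (228,350), the tray's front corners are at (341,185) and (177,266), and the catch is at (363,285). The grip lies almost along tool x.

Run:
```python
from bench import env
from h import *
import pickle
w=pickle.load(open('w1.pkl','rb'));d=pickle.load(open('v0.pkl','rb'))
B,l=blobs(w,(80,120,80),(98,255,255),(300,215,345,275))
ys,xs=np.nonzero(l);P=np.array([plane(w,(x,y),.046)[:2] for x,y in zip(xs,ys)])
c=P.mean(0);ev,E=np.linalg.eigh(np.cov((P-c).T));v=E[:,1];print('grip',c,'axis deg',np.degrees(np.arctan2(v[1],v[0])),'len',np.sqrt(ev*12))
for n,q in(('top',(316.79,233.89)),('scene',(294.23,266.15))): print(tri(w,B[0][0],d[n],q))
L=plane(w,(341,185),.008);R=plane(w,(177,266),.008);c=L-R
print('corners',L,R,np.linalg.norm(c),'yaw',np.degrees(np.arctan2(-c[0],c[1])))
h=plane(w,(228,352),.045);print('hinge',h, tri(w,(228,350),d['scene'],(324.8,303.5)))
y=c/np.linalg.norm(c);x=np.array([y[1],-y[0],0]);print('hinge pred',(L+R)/2+.11*x-.09*y)
k=plane(w,(187,250),.09);print('knobtop',k,'tri',tri(w,(187,250),d['top'],(340.5,258)))
# white circle of the timer body
g=cv2.cvtColor(w['img'],cv2.COLOR_RGB2GRAY)
C=cv2.HoughCircles(cv2.medianBlur(g,5)[200:290,280:370],cv2.HOUGH_GRADIENT,1,20,param1=100,param2=15,minRadius=20,maxRadius=40);print(C[0][:3] if C is not None else None)
if C is not None: print(plane(w,C[0][0][:2]+[280,200],.030))
print('TCP',env.read_state()['position'])
```

```text
grip [ 0.52097861 -0.19139279] axis deg 129.7785250941015 len [0.00649638 0.03881193]
(array([ 0.52512729, -0.19375924,  0.03549357]), np.float64(0.0005792114643211245))
(array([ 0.52499883, -0.19305894,  0.03999233]), np.float64(0.0034990673638280144))
corners [ 0.50272741 -0.1391079   0.008     ] [ 0.42848878 -0.3260532   0.008     ] 0.20114651438964737 yaw -21.658728445615356
hinge [ 0.52822529 -0.35192888  0.045     ] (array([ 0.53217047, -0.35818263,  0.03406822]), np.float64(0.0024530271385220376))
hinge pred [ 0.53462498 -0.35682494  0.008     ]
knobtop [ 0.41947065 -0.2608829   0.09      ] tri (array([ 0.42190165, -0.26388663,  0.08777884]), np.float64(0.0055232385841752305))
[[42.5 42.5 30.1]]
[ 0.52402729 -0.19389023  0.03      ]
TCP [ 0.44868786 -0.17279037  0.23122106]
```

Run:
```python
from bench import env
from h import *
st=env.read_state()
goto(st,(.486,-.149,.08),130); goto(st,(.486,-.149,.038),130); goto(st,(.5185,-.1876,.038),130)
```

```text
shift [-0.0212  0.1462  0.504 ] turn 0.0089
shift [-0.0213  0.1463  0.644 ] turn 0.0089
shift [-0.1894  0.1442  0.644 ] turn 0.0089
```

>>> {"api": "jog_arm", "payload": {
  "increments": [
    [0.5, [-0.02, 0.145, 0.25], 0.01],
    [0.5, [-0.02, 0.145, 0.4], 0.01],
    [0.5, [-0.02, 0.145, 0.5], 0.01],
    [0.5, [-0.02, 0.145, 0.58], 0.01],
    [0.5, [-0.02, 0.145, 0.62], 0.01],
    [0.5, [-0.02, 0.145, 0.644], 0.01],
    [0.5, [-0.02, 0.145, 0.644], 0.01],
    [0.5, [-0.02, 0.145, 0.644], 0.01]
  ]
}}

```text
clock: 2.53
position: [0.4861, -0.1496, 0.0391]
tcp_rot: [180.0, 0.1, 130.0]
ft_force: [0.0, -0.0, 1.3]
finger_gap: 0.0427
finger_force: 0.0
```

Run:
```python
from bench import env,vision
from h import *
import pickle
st=env.read_state();print(st['ft_force'],st['finger_gap'])
goto(st,(.5185,-.1876,.038),130)
w=vision.get_image('wrist');pickle.dump(w,open('w2.pkl','wb'));cv2.imwrite('pics/w2.png',w['img'][:,:,::-1])
```

```text
[ 0.04059166 -0.04344745  1.33729421] 0.04266843574851128
shift [-0.1664  0.0012  0.004 ] turn -0.0002
```

View pics/w2.png

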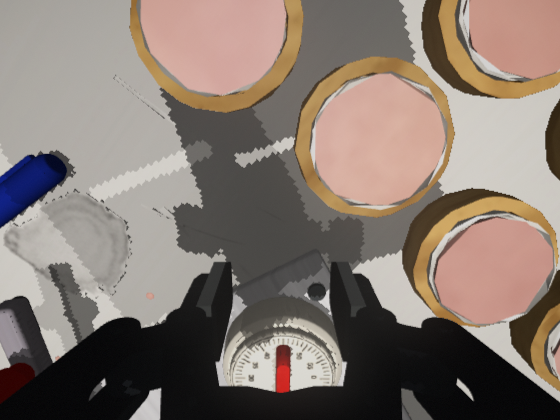

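The grip at (283,370) lies centred between the two fingers, and the knob at lower left is well clear. I'll slide in and close.

>>> {"api": "jog_arm", "payload": {
  "increments": [
    [0.5, [-0.06, 0, 0], 0],
    [0.5, [-0.12, 0, 0], 0],
    [0.5, [-0.166, 0, 0], 0],
    [0.5, [-0.166, 0, 0], 0],
    [0.9, [-0.166, 0, 0], 0],
    [1, [-0.166, 0, 0], 0],
    [1, [-0.166, 0, 0], 0],
    [1, [-0.166, 0, 0], 0],
    [1, [-0.166, 0, 0], 0]
  ],
  "squeeze": 40
}}

```text
clock: 3.33
position: [0.5176, -0.1857, 0.0388]
tcp_rot: [-180.0, -0.0, 130.2]
ft_force: [-2.0, 1.1, 5.3]
finger_gap: 0.0053
finger_force: 42.8
```

>>> {"api": "jog_arm", "payload": {
  "increments": [
    [1, [0, 0, -0.03], 0],
    [1, [0, 0, -0.07], 0],
    [1, [0, 0, -0.13], 0],
    [1, [0, 0, -0.13], 0],
    [1, [0, 0, -0.13], 0]
  ]
}}

```text
clock: 3.75
position: [0.5188, -0.1866, 0.0787]
tcp_rot: [179.9, 0.2, 130.2]
ft_force: [-0.1, 0.3, -1.1]
finger_gap: 0.0053
finger_force: 42.0
```

Run:
```python
from bench import env,vision
from h import *
st=env.read_state();print(st['position'],st['tcp_rot'],st['ft_force'],st['finger_gap'])
ims=[vision.get_image(n)['img'] for n in('wrist','scene')]
s=cv2.resize(ims[1][230:320,240:360],(560,420),interpolation=cv2.INTER_CUBIC)
cv2.imwrite('pics/lift.png',cv2.resize(np.hstack([ims[0],s]),(800,300))[:,:,::-1])
```

```text
[ 0.5187543  -0.18656506  0.07871189] [179.92786011   0.19621845 130.16446242] [-0.14923278  0.28707166 -1.13908441] 0.0052666369822015925
```

View pics/lift.png

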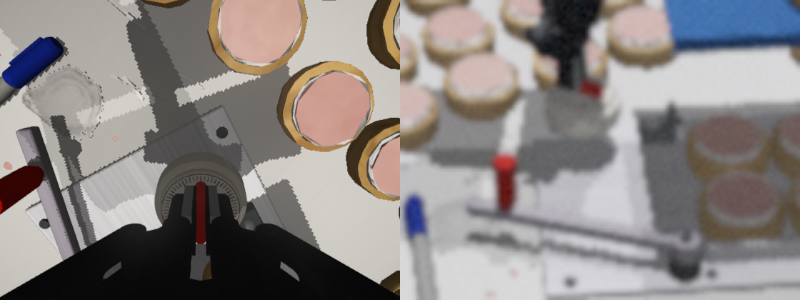

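The timer hangs level between the fingers and the bar is untouched. Next I carry it to the mat.

Run:
```python
from bench import env
from h import *
st=env.read_state()
goto(st,(.48,-.13,.14),130);goto(st,(.50,0.05,.14),130)
```

```text
shift [ 0.2225  0.0248 -0.211 ] turn 0.0018
shift [ 0.6381  0.4627 -0.2108] turn 0.0018
```

>>> {"api": "jog_arm", "payload": {
  "increments": [
    [1, [0.1, 0.01, -0.1], 0],
    [1, [0.22, 0.025, -0.2], 0],
    [1, [0.28, 0.09, -0.21], 0],
    [1, [0.35, 0.17, -0.21], 0],
    [1, [0.43, 0.25, -0.21], 0],
    [1, [0.5, 0.33, -0.21], 0],
    [1, [0.57, 0.4, -0.21], 0],
    [1, [0.64, 0.46, -0.21], 0],
    [1, [0.64, 0.46, -0.21], 0],
    [1, [0.64, 0.46, -0.21], 0]
  ]
}}

```text
clock: 4.68
position: [0.4984, 0.0508, 0.1389]
tcp_rot: [-179.9, -0.1, 130.3]
ft_force: [0.3, 0.9, -1.5]
finger_gap: 0.0054
finger_force: 42.0
```

Run:
```python
from bench import env,vision
from h import *
st=env.read_state();print(st['position'],st['tcp_rot'],st['finger_gap'])
goto(st,(.568,0.285,.10),130)
v=vision.get_image('top');B,_=blobs(v,(97,110,80),(112,255,255),(150,190,215,250),40);print(B,plane(v,B[0][0],.005))
w=vision.get_image('wrist');B,_=blobs(w,(97,110,80),(112,255,255),None,400);print(B)
```

```text
[0.49843169 0.05084225 0.13886642] [-1.79892453e+02 -8.60698373e-02  1.30334171e+02] 0.005417567719150037
shift [0.4447 0.6822 0.1289] turn 0.0037
[([183.58, 221.18], [167, 205, 35, 33, 889])] [0.57308056 0.27959813 0.005     ]
[([304.68, 37.37], [254, 0, 108, 66, 1607]), ([523.3, 55.9], [479, 0, 81, 125, 8640]), ([387.93, 83.81], [346, 32, 104, 107, 2187]), ([218.85, 104.25], [164, 56, 101, 104, 2144]), ([463.3, 158.52], [428, 118, 98, 95, 1683]), ([309.26, 163.6], [265, 127, 94, 94, 1765]), ([153.72, 175.97], [100, 137, 94, 92, 1682]), ([524.0, 229.57], [503, 191, 57, 84, 1040]), ([383.08, 226.32], [344, 196, 90, 84, 1339]), ([212.15, 224.44], [184, 203, 73, 80, 868]), ([83.5, 239.7], [29, 210, 88, 82, 1279]), ([450.37, 284.88], [417, 259, 87, 75, 1145]), ([166.16, 284.34], [122, 267, 83, 50, 914]), ([511.73, 337.18], [480, 316, 80, 68, 936])]
```

>>> {"api": "jog_arm", "payload": {
  "increments": [
    [1, [0.08, 0.11, 0], 0],
    [1, [0.16, 0.22, 0], 0],
    [1, [0.23, 0.33, 0], 0],
    [1, [0.3, 0.44, 0], 0],
    [1, [0.37, 0.55, 0.02], 0],
    [1, [0.445, 0.68, 0.05], 0],
    [1, [0.445, 0.68, 0.1], 0],
    [1, [0.445, 0.68, 0.13], 0],
    [1, [0.445, 0.68, 0.13], 0],
    [1, [0.445, 0.68, 0.13], 0]
  ]
}}

```text
clock: 5.62
position: [0.5685, 0.2812, 0.0997]
tcp_rot: [-179.8, -0.1, 130.0]
ft_force: [-0.7, 0.1, -0.4]
finger_gap: 0.0052
finger_force: 42.0
```

Run:
```python
from bench import env,vision
from h import *
st=env.read_state();print(st['position'],st['tcp_rot'],st['finger_gap'])
goto(st,(.568,0.285,.037),130)
w=vision.get_image('wrist');cv2.imwrite('pics/mat.png',w['img'][:,:,::-1])
```

```text
[0.56846704 0.28123657 0.09969091] [-1.79807022e+02 -5.72042683e-02  1.30046381e+02] 0.0052125684682417
shift [0.0104 0.0076 0.209 ] turn 0.0005
```

View pics/mat.png

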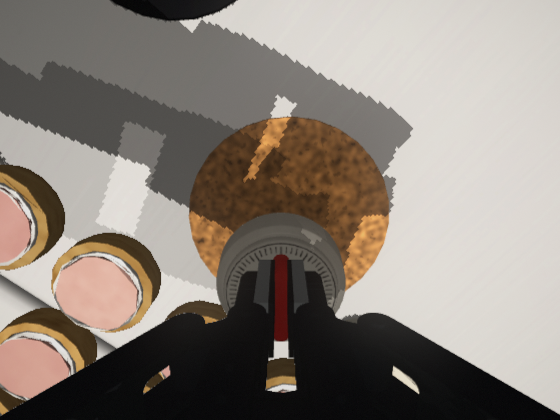

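The view shows the cork mat spanning columns 190 to 388 and rows 117 to about 320. The timer hangs at about (282,270). I'll check the mat's centre before lowering.

Run:
```python
from bench import env,vision
from h import *
w=vision.get_image('wrist')
P=np.array([plane(w,p,.005)[:2] for p in((190,215),(388,213),(287,117),(214,152),(360,150),(199,250),(384,250),(368,288))])
A=np.c_[2*P,np.ones(len(P))];s=np.linalg.lstsq(A,(P**2).sum(1),rcond=None)[0];print('mat',s[:2],'r',np.sqrt(s[2]+s[:2]@s[:2]))
goto(env.read_state(),(.568,0.285,.037),130)
```

```text
mat [0.58032085 0.27858531] r 0.07099650183590529
shift [0.012  0.0029 0.2157] turn 0.0004
```

>>> {"api": "jog_arm", "payload": {
  "increments": [
    [1, [0, 0.01, 0.07], 0],
    [1, [0, 0.013, 0.13], 0],
    [1, [0, 0.013, 0.18], 0],
    [1, [0, 0.013, 0.2], 0],
    [1, [0, 0.013, 0.207], 0],
    [1, [0, 0.013, 0.213], 0],
    [1, [0, 0.013, 0.213], 0],
    [1, [0, 0.013, 0.213], 0]
  ]
}}

```text
clock: 6.38
position: [0.5729, 0.286, 0.0384]
tcp_rot: [179.9, 0.0, 130.2]
ft_force: [-0.4, -0.0, -1.5]
finger_gap: 0.0053
finger_force: 42.0
```

>>> {"api": "jog_arm", "payload": {
  "increments": [
    [1, [0, 0, 0.005], 0],
    [1, [0, 0, 0.009], 0],
    [1, [0, 0, 0.009], 0],
    [1, [0, 0, 0.009], 0]
  ]
}}

```text
clock: 6.72
position: [0.5729, 0.2861, 0.0358]
tcp_rot: [179.9, 0.0, 130.2]
ft_force: [-1.3, -0.2, 4.8]
finger_gap: 0.0058
finger_force: 42.7
```

Contact shows (force up by about 6 N). I'll release partway, then back straight up.

>>> {"api": "jog_arm", "payload": {
  "increments": [
    [0.4, [0, 0, 0], 0],
    [0.4, [0, 0, 0], 0],
    [0.4, [0, 0, 0], 0],
    [0.4, [0, 0, 0], 0],
    [0.4, [0, 0, -0.05], 0],
    [0.4, [0, 0, -0.15], 0],
    [0.4, [0, 0, -0.3], 0],
    [0.4, [0, 0, -0.4], 0],
    [0.4, [0, 0, -0.4], 0],
    [0.4, [0, 0, -0.4], 0]
  ]
}}

```text
clock: 7.55
position: [0.5743, 0.2865, 0.1595]
tcp_rot: [179.6, 0.2, 130.2]
ft_force: [0.2, 0.0, -0.7]
finger_gap: 0.0516
finger_force: 0.0
```

Run:
```python
from bench import env,vision
from h import *
import pickle
st=env.read_state();print(st['position'],st['tcp_rot'],st['finger_gap'])
w=vision.get_image('wrist');cv2.imwrite('pics/placed.png',w['img'][:,:,::-1])
B,_=blobs(w,(80,120,80),(98,255,255),None,40)
for b in B: print(b,plane(w,b[0],.043))
d=pickle.load(open('v0.pkl','rb'))
v=vision.get_image('top');B,_=blobs(v,(80,120,90),(97,255,255),(160,200,215,250),4);print([(b,plane(v,b[0],.043)) for b in B])
goto(st,(.50,.05,.16),130)
```

```text
[0.57431995 0.28652895 0.15947864] [1.79571449e+02 1.79480755e-01 1.30163034e+02] 0.05158337862339911
([277.71, 228.33], [274, 218, 8, 20, 128]) [0.58552504 0.27049679 0.043     ]
[]
shift [-0.4428 -0.6978 -0.0056] turn 0.0018
```

View pics/placed.png

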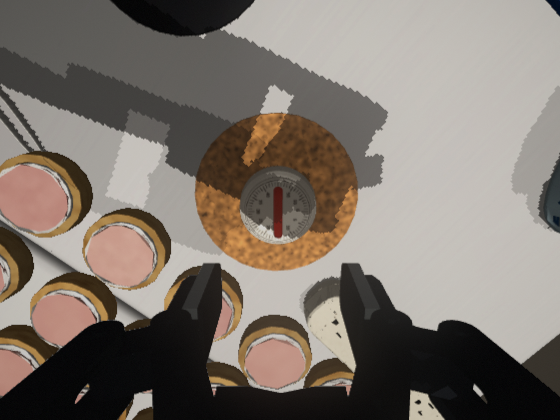

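The timer stands at about (278,205), wholly inside the mat (centre about (276,191)), so the offset is about 10 mm. Next I bring the open gripper to the knob's right side. The jog can't tilt the tool, so I'll push the knob with the back of the open front finger. That keeps the upright wrist about 50 mm in front of the shelf edge.

Run:
```python
from bench import env
from h import *
st=env.read_state()
goto(st,(.52,.14,.16),130);goto(st,(.47,0,.16),130)
```

```text
shift [-0.26   -0.4447 -0.0184] turn 0.0018
shift [-0.5091 -0.873  -0.0182] turn 0.0018
```

>>> {"api": "jog_arm", "payload": {
  "increments": [
    [0.4, [-0.065, -0.11, -0.02], 0],
    [0.4, [-0.13, -0.22, -0.02], 0],
    [0.3, [-0.195, -0.33, -0.02], 0],
    [0, [-0.26, -0.445, -0.02], 0],
    [0, [-0.32, -0.55, -0.02], 0],
    [0, [-0.38, -0.66, -0.02], 0],
    [0, [-0.445, -0.77, -0.02], 0],
    [0, [-0.51, -0.87, -0.02], 0],
    [0, [-0.51, -0.87, -0.02], 0],
    [0, [-0.51, -0.87, -0.02], 0]
  ]
}}

```text
clock: 8.48
position: [0.4698, -0.0007, 0.1587]
tcp_rot: [-179.9, -0.2, 129.9]
ft_force: [-0.3, 0.2, -0.3]
finger_gap: 0.0856
finger_force: 0.0
```

```bash
cat >> h.py <<'E'
H=np.array([.532,-.357]);PH=68.3
def C(a,off):  # a deg
    th=np.radians(PH+a);u=np.array([np.cos(th),np.sin(th)]);t=np.array([u[1],-u[0]])
    return np.r_[H+.145*u-off*t], PH+a
E
python3 - <<'E'
from bench import env
from h import *
st=env.read_state();print(st['position'],st['tcp_rot'],st['finger_gap'])
c,y=C(71.5,.09);print(c,y);goto(st,(*c,.16),y);goto(st,(.40,-.17,.16),135)
E
```

```text
[ 0.469783   -0.00068831  0.15874629] [-1.79884545e+02 -1.75206479e-01  1.29928547e+02] 0.08561558416763235
[ 0.36315838 -0.33215028] 139.8
shift [-0.6191 -0.9817 -0.0041] turn -0.1097
shift [-0.2835 -0.5406 -0.004 ] turn -0.0563
```

>>> {"api": "jog_arm", "payload": {
  "increments": [
    [0, [-0.08, -0.12, 0], -0.1],
    [0, [-0.155, -0.245, 0], -0.1],
    [0, [-0.23, -0.365, 0], -0.1],
    [0, [-0.31, -0.49, 0], -0.11],
    [0, [-0.385, -0.61, 0], -0.11],
    [0, [-0.465, -0.735, 0], -0.11],
    [0, [-0.54, -0.86, 0], -0.11],
    [0, [-0.62, -0.98, 0], -0.11],
    [0, [-0.62, -0.98, 0], -0.11],
    [0, [-0.62, -0.98, 0], -0.11]
  ]
}}

```text
clock: 9.32
position: [0.3661, -0.3339, 0.1597]
tcp_rot: [-180.0, -0.1, 139.9]
ft_force: [0.3, 0.0, 0.6]
finger_gap: 0.0856
finger_force: 0.0
```

Run:
```python
from bench import env,vision
from h import *
import pickle
st=env.read_state();print(st['position'],st['tcp_rot'],st['qpos'])
d=pickle.load(open('v0.pkl','rb'))
v=vision.get_image('scene');B,_=blobs(v,(80,120,90),(97,255,255),(255,255,340,320));print(B,'before 271.14,283.83')
w=vision.get_image('wrist');cv2.imwrite('pics/knob.png',w['img'][:,:,::-1])
c,y=C(71.5,.085);goto(st,(*c,.045),y)
```

```text
[ 0.36607397 -0.33391997  0.15973923] [-1.79979186e+02 -5.22100244e-02  1.39877395e+02] [-5.41027777e+01 -2.30403696e+00  1.18806184e+02 -3.66490955e-02
  6.35434929e+01 -1.03963842e+02]
[([271.08, 283.27], [269, 277, 5, 15, 48])] before 271.14,283.83
shift [0.0109 0.0151 0.3825] turn 0.0009
```

View pics/knob.png

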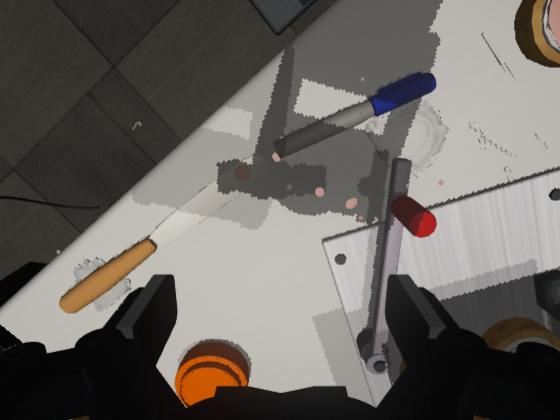

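The wrist view shows the knob with its top at (425,222) and the bar running down to the hinge at (376,365). The right finger is to its left, and the orange decoy tin at (212,380) is low. I'll work out the knob in the tool frame.

Run:
```python
from bench import env,vision
from h import *
w=vision.get_image('wrist');st=env.read_state()
for n,p,z in(('knobtop',(425,222),.09),('hinge',(377,366),.045)):
    P=plane(w,p,z);R=Ro.from_euler('xyz',st['tcp_rot'],degrees=True).as_matrix();print(n,P,'tool',R.T@(P-st['position']))
    dz=w['depth'][p[1],p[0]];o,d=ray(w,p);print(' depth',o+d*dz)
```

```text
knobtop [ 0.42215698 -0.26022186  0.09      ] tool [0.00202164 0.08862572 0.06940683]
 depth [ 0.42139548 -0.2603711   0.09141709]
hinge [ 0.53014087 -0.35942976  0.045     ] tool [-0.14457683  0.08169399  0.11400018]
 depth [ 0.5278189  -0.3586237   0.04768711]
```

>>> {"api": "jog_arm", "payload": {
  "increments": [
    [0, [0.005, 0, 0.1], 0],
    [0, [0.005, 0, 0.2], 0],
    [0, [0.005, 0, 0.28], 0],
    [0, [0.005, 0, 0.34], 0],
    [0, [0.005, 0, 0.38], 0],
    [0, [0.005, 0, 0.38], 0],
    [0, [0.005, 0, 0.38], 0]
  ]
}}

```text
clock: 10.05
position: [0.3658, -0.3281, 0.0457]
tcp_rot: [180.0, -0.1, 140.2]
ft_force: [0.0, -0.2, 0.1]
finger_gap: 0.0856
finger_force: 0.0
```

```bash
sed -i 's/H=np.array.*;PH/H=np.array([.531,-.358]);PH/' h.py
python3 - <<'E'
from bench import env
from h import *
st=env.read_state();print(st['position'],st['tcp_rot'],st['ft_force'])
for a in(71.5,65,58,51,44,37,30):
    c,y=C(a,.066);print(a,c,np.hypot(*c));goto(st,(*c,.045),y)
E
```

```text
[ 0.36580279 -0.3281351   0.04574372] [ 1.79951433e+02 -1.44624821e-01  1.40201930e+02] [ 0.04449455 -0.17841789  0.14522444]
71.5 [ 0.37764937 -0.31481917] 0.4916606118983526
shift [-0.0019  0.0594  0.0025] turn 0.0045
65 [ 0.38352334 -0.29773696] 0.4855280095823192
shift [0.0195 0.1157 0.0026] turn 0.0767
58 [ 0.39196682 -0.28021327] 0.48182721586855204
shift [0.0352 0.1786 0.0027] turn 0.1545
51 [ 0.40248297 -0.2638492 ] 0.48125766704315864
shift [0.0432 0.2429 0.0028] turn 0.2322
44 [ 0.41491502 -0.2488887 ] 0.48383887165555756
shift [0.0433 0.3077 0.0028] turn 0.31
37 [ 0.42907762 -0.2355548 ] 0.4894830580583595
shift [0.0355 0.3721 0.0029] turn 0.3878
30 [ 0.44475965 -0.22404627] 0.4980038917657165
shift [0.0199 0.435  0.0029] turn 0.4656
```

>>> {"api": "jog_arm", "payload": {
  "increments": [
    [0, [0, 0.03, 0], 0],
    [0, [0, 0.06, 0], 0],
    [0, [0.01, 0.09, 0], 0.04],
    [0, [0.02, 0.116, 0], 0.077],
    [0, [0.028, 0.148, 0], 0.115],
    [0, [0.035, 0.179, 0], 0.155],
    [0, [0.04, 0.21, 0], 0.195],
    [0, [0.043, 0.243, 0], 0.232],
    [0, [0.043, 0.243, 0], 0.232]
  ]
}}

```text
clock: 10.8
position: [0.4039, -0.2648, 0.0477]
tcp_rot: [179.9, 0.1, 119.2]
ft_force: [0.0, -0.2, -0.1]
finger_gap: 0.0854
finger_force: 0.0
```

Run:
```python
from bench import env,vision
from h import *
st=env.read_state();print(st['position'],st['tcp_rot'],st['ft_force'])
w=vision.get_image('wrist');v=vision.get_image('scene')['img']
s=cv2.resize(v[190:330,240:400],(480,420),interpolation=cv2.INTER_CUBIC)
cv2.imwrite('pics/push.png',cv2.resize(np.hstack([w['img'],s]),(800,323))[:,:,::-1])
for a in(51,44,37,30,24,18):
    c,y=C(a,.066);goto(st,(*c,.045),y)
```

```text
[ 0.40389141 -0.26477623  0.04769716] [1.79939113e+02 1.01623367e-01 1.19246745e+02] [ 0.03084207 -0.17347017 -0.06505097]
shift [ 0.005  -0.0026  0.009 ] turn -0.0006
shift [0.0283 0.0579 0.009 ] turn 0.0772
shift [0.044  0.1208 0.009 ] turn 0.155
shift [0.0519 0.1852 0.0091] turn 0.2327
shift [0.0524 0.2408 0.0092] turn 0.2994
shift [0.0471 0.2961 0.0092] turn 0.3661
```

View pics/push.png

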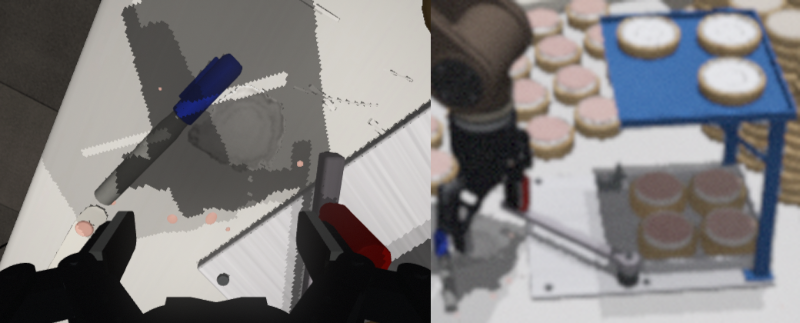

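The finger's back rests on the knob and the bar follows it: the wrist view shows the knob at (350,237) against the right finger, and the scene view shows the wrist clear of the shelf. I'll keep following the arc.

>>> {"api": "jog_arm", "payload": {
  "increments": [
    [0, [0.014, 0.028, 0.005], 0.038],
    [0, [0.028, 0.058, 0.005], 0.077],
    [0, [0.037, 0.09, 0.005], 0.115],
    [0, [0.044, 0.121, 0.005], 0.155],
    [0, [0.049, 0.153, 0.005], 0.195],
    [0, [0.052, 0.185, 0.005], 0.233],
    [0, [0.053, 0.213, 0.005], 0.266],
    [0, [0.052, 0.241, 0.005], 0.3],
    [0, [0.052, 0.241, 0.005], 0.3]
  ]
}}

```text
clock: 11.65
position: [0.4589, -0.2172, 0.0455]
tcp_rot: [179.9, 0.0, 92.2]
ft_force: [0.0, -0.5, 0.5]
finger_gap: 0.0851
finger_force: 0.0
```

```bash
cat > k.py <<'E'
from bench import env,vision
from h import *
st=env.read_state();print(st['position'],st['tcp_rot'],st['ft_force'],st['torque'])
v=vision.get_image('scene');B,_=blobs(v,(80,110,50),(97,255,255),(255,240,340,320));print(B)
t=vision.get_image('top');B2,_=blobs(t,(80,110,50),(97,255,255),(295,200,380,285),4);print(B2)
for b in B[:2]:
    P=plane(v,b[0],.072);q=P[:2]-H;print('knob',P,np.hypot(*q),'a deg',np.degrees(np.arctan2(q[1],q[0]))-PH)
E
python3 - <<'E'
from k import *
for a in(24,18,13,9,6):
    c,y=C(a,.066);goto(st,(*c,.045),y)
E
```

```text
[ 0.45890638 -0.21721103  0.045544  ] [1.79936935e+02 3.66421268e-02 9.22365085e+01] [ 0.03150299 -0.52452903  0.52234948] [ 0.00924617 -0.02201005 -0.02319162]
[([297.5, 262.5], [296, 255, 4, 16, 58])]
[]
knob [ 0.52472865 -0.21811969  0.072     ] 0.14002082329543594 a deg 24.267062449148156
shift [0.0048 0.0013 0.0018] turn -0.0007
shift [0.0252 0.053  0.0019] turn 0.066
shift [0.038  0.0975 0.0019] turn 0.1215
shift [0.0454 0.1338 0.0019] turn 0.166
shift [0.0493 0.1614 0.002 ] turn 0.1993
```

>>> {"api": "jog_arm", "payload": {
  "increments": [
    [0, [0.013, 0.026, 0], 0.033],
    [0, [0.025, 0.053, 0], 0.066],
    [0, [0.032, 0.075, 0], 0.094],
    [0, [0.038, 0.0975, 0], 0.12],
    [0, [0.042, 0.116, 0], 0.145],
    [0, [0.045, 0.134, 0], 0.166],
    [0, [0.045, 0.134, 0], 0.166],
    [0, [0.045, 0.134, 0], 0.166]
  ]
}}

```text
clock: 12.42
position: [0.4973, -0.2026, 0.0451]
tcp_rot: [180.0, 0.0, 77.3]
ft_force: [0.6, 0.1, -0.7]
finger_gap: 0.0853
finger_force: 0.0
```

Run:
```python
from k import *
for a in(9,6,4,2,0,-2):
    c,y=C(a,.066);goto(st,(*c,.045),y)
```

```text
[ 0.4973303  -0.20259413  0.0451048 ] [1.79996507e+02 1.18904557e-02 7.73342232e+01] [ 0.63948261  0.076202   -0.71916298] [ 0.00525614  0.00535029 -0.00694584]
[([309.46, 259.42], [307, 252, 6, 16, 71])]
[]
knob [ 0.5601961  -0.22069438  0.072     ] 0.14037537229868408 a deg 9.695653004998903
shift [0.0027 0.0034 0.0003] turn 0.0004
shift [0.0135 0.029  0.0003] turn 0.0337
shift [0.02   0.0463 0.0003] turn 0.0559
shift [0.0258 0.0639 0.0003] turn 0.0782
shift [0.0311 0.0817 0.0003] turn 0.1004
shift [0.0357 0.0997 0.0003] turn 0.1226
```

Now I go through the spring ball in small steps.

>>> {"api": "jog_arm", "payload": {
  "increments": [
    [0, [0.0135, 0.029, 0], 0.033],
    [0, [0.017, 0.038, 0], 0.045],
    [0, [0.02, 0.046, 0], 0.056],
    [0, [0.023, 0.055, 0], 0.067],
    [0, [0.023, 0.055, 0], 0.067],
    [0, [0.023, 0.055, 0], 0.067]
  ]
}}

```text
clock: 13.02
position: [0.5145, -0.1991, 0.045]
tcp_rot: [-179.9, 0.0, 71.2]
ft_force: [-1.0, 0.3, -0.0]
finger_gap: 0.0855
finger_force: 0.6
```

Run:
```python
from k import *
for a in(3,2,1,0,-1,-2):
    c,y=C(a,.066);goto(st,(*c,.045),y)
```

```text
[ 0.51452353 -0.19909418  0.04496879] [-1.79945722e+02  2.04959603e-03  7.12410108e+01] [-0.96812092  0.34491344 -0.01190469] [ 0.04335417  0.17220805 -0.07779187]
[([314.86, 258.47], [312, 251, 6, 16, 76])]
[]
knob [ 0.57545262 -0.22360548  0.072     ] 0.14155536795016413 a deg 3.397737939901276
shift [-0.0008  0.0018 -0.0001] turn -0.0007
shift [ 0.003   0.0103 -0.0001] turn 0.0105
shift [ 0.0066  0.0188 -0.0001] turn 0.0216
shift [ 0.0101  0.0274 -0.0001] turn 0.0327
shift [ 0.0134  0.0361 -0.0001] turn 0.0438
shift [ 0.0166  0.0448 -0.0001] turn 0.0549
```

>>> {"api": "jog_arm", "payload": {
  "increments": [
    [0, [0.003, 0.01, 0], 0.01],
    [0, [0.007, 0.019, 0], 0.022],
    [0, [0.01, 0.027, 0], 0.033],
    [0, [0.01, 0.027, 0], 0.033],
    [0, [0.01, 0.027, 0], 0.033]
  ]
}}

```text
clock: 13.53
position: [0.5245, -0.1991, 0.0452]
tcp_rot: [179.9, 0.0, 68.3]
ft_force: [-0.9, 0.3, 0.6]
finger_gap: 0.0854
finger_force: 0.0
```

Run:
```python
from k import *
for a in(0,-1,-2):
    c,y=C(a,.066);goto(st,(*c,.045),y)
```

```text
[ 0.52454395 -0.19910162  0.04516842] [1.79914902e+02 5.82967769e-03 6.82565134e+01] [-0.87940476  0.34746524  0.64961446] [ 0.04696407 -0.00548569  0.00368876]
[([318.41, 258.84], [316, 252, 6, 15, 68])]
[]
knob [ 0.58341342 -0.22943133  0.072     ] 0.13884189103943417 a deg -0.4791838527369521
shift [-0.0008 -0.0042  0.0006] turn -0.0005
shift [0.0029 0.0043 0.0006] turn 0.0106
shift [0.0066 0.0128 0.0006] turn 0.0217
```

>>> {"api": "jog_arm", "payload": {
  "increments": [
    [0, [0, 0.006, 0], 0],
    [0, [0, 0.012, 0], 0],
    [0, [0, 0.012, 0], 0],
    [0, [0, 0.012, 0], 0]
  ]
}}

```text
clock: 13.97
position: [0.5253, -0.1993, 0.0451]
tcp_rot: [-179.7, -0.0, 68.3]
ft_force: [-7.6, 3.0, 6.5]
finger_gap: 0.0852
finger_force: 4.6
```

```bash
python3 -c "import k"
```

```text
[ 0.52529943 -0.19932981  0.0450779 ] [-1.79653606e+02 -1.94632654e-02  6.82619411e+01] [-7.58513004  3.03486274  6.495425  ] [ 0.3029785   0.84563336 -0.11353901]
[([318.38, 258.35], [316, 251, 6, 16, 71])]
[]
knob [ 0.58437453 -0.22747266  0.072     ] 0.1410185366116927 a deg -0.5403688120565988
```

>>> {"api": "jog_arm", "payload": {
  "increments": [
    [0, [0, 0.006, 0], 0],
    [0, [0, 0.012, 0], 0],
    [0, [0, 0.012, 0], 0],
    [0, [0, 0.012, 0], 0]
  ]
}}

```text
clock: 14.4
position: [0.5255, -0.1993, 0.0453]
tcp_rot: [-179.1, -0.0, 68.3]
ft_force: [-21.6, 7.3, 17.5]
finger_gap: 0.0853
finger_force: 11.7
```

```bash
python3 -c "import k"
```

```text
[ 0.52546505 -0.19927762  0.04528903] [-1.79100500e+02 -3.11203602e-02  6.82939624e+01] [-21.55223571   7.31287981  17.54876502] [ 0.65616888  1.98740039 -0.14869355]
[([318.53, 258.61], [316, 251, 6, 16, 70])]
[]
knob [ 0.58419423 -0.22867771  0.072     ] 0.13983519124304986 a deg -0.6588726739613548
```

>>> {"api": "jog_arm", "payload": {
  "increments": [
    [0, [0, -0.05, 0], 0],
    [0, [0, -0.15, 0], 0],
    [0, [0, -0.25, 0], 0],
    [0, [0, -0.33, 0], 0],
    [0, [0, -0.33, -0.1], 0],
    [0, [0, -0.33, -0.25], 0],
    [0, [0, -0.33, -0.35], 0],
    [0, [0, -0.33, -0.35], 0],
    [0, [0, -0.33, -0.35], 0]
  ]
}}

```text
clock: 15.25
position: [0.4404, -0.166, 0.1532]
tcp_rot: [179.6, 0.1, 68.2]
ft_force: [0.4, -0.6, -0.2]
finger_gap: 0.0854
finger_force: 0.0
```

Run:
```python
from k import *
w=vision.get_image('wrist')
for z,n,lo,hi in((.075,'red',(80,120,60),(98,255,255)),):
    for b in blobs(w,lo,hi)[0]:
        P=plane(w,b[0],z);q=P[:2]-H;print(n,b,P,np.hypot(*q),np.degrees(np.arctan2(q[1],q[0]))-PH)
import pickle
d=pickle.load(open('v0.pkl','rb'));t0=d['top']['img'];s0=d['scene']
# tins unchanged in scene view? mean abs change over the tin region; timer on mat
print('tin diff',np.abs(v['img'][262:300,330:378].astype(int)-s0['img'][262:300,330:378]).mean())
B,_=blobs(v,(80,80,60),(100,255,255),(225,180,275,212),4);print('timer grip',[(b,plane(v,b[0],.04)) for b in B])
```

```text
[ 0.44039819 -0.16601424  0.15316169] [1.79589712e+02 7.96133590e-02 6.82428459e+01] [ 0.39789858 -0.62547204 -0.2345166 ] [ 0.07173211 -0.01835702 -0.02080778]
[([318.96, 260.06], [317, 253, 5, 14, 51])]
[]
knob [ 0.58219645 -0.23486953  0.072     ] 0.13334987436946205 a deg -0.8770637748003907
tin diff 1.8673245614035088
timer grip []
```

```bash
python3 -c "
from bench import env
print(env.close_job())"
```

```text
the job is handed in; nothing more can be done
None
```

The job is handed in (no verdict came back): the timer stands upright on the cork mat about 10 mm off centre, and the keeper bar measured shut on its stop after I let go. The tins look unmoved in the camera comparison, and the gripper was clear when I handed in.

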